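# Sort the mixed-up sample pots into their own holders

## Task

At the swab-test table the three sample pots stand in each other's holders. First put the amber dropper bottle from the wooden holder into the black one; then, parking one pot in the freed wooden holder on the way, bring each pot into the holder of its cap's colour. Keep everything upright, set each thing down gently in its recess without dropping it, and leave the white spotted block where it lies.

Things in the scene. Friction and masses are not known exactly. Their poses are not given: they have to be found in the camera images.
- pot_red_center (a point): Sample pot with a red screw cap on a white body with a paper band: an upright cylinder 70 mm tall, 43 mm across the body, 45 mm across the cap (top 16 mm), about 70 g, closed and loose. The point is its centre, 35 mm above its underside; z is its axis, up. It starts standing in a pot holder of another colour.
- pot_blue_center (a point): Sample pot with a blue screw cap on a white body with a paper band: an upright cylinder 70 mm tall, 43 mm across the body, 45 mm across the cap (top 16 mm), about 70 g, closed and loose. The point is its centre, 35 mm above its underside; z is its axis, up. It starts standing in a pot holder of another colour.
- pot_yellow_center (a point): Sample pot with a yellow screw cap on a white body with a paper band: an upright cylinder 70 mm tall, 43 mm across the body, 45 mm across the cap (top 16 mm), about 70 g, closed and loose. The point is its centre, 35 mm above its underside; z is its axis, up. It starts standing in a pot holder of another colour.
- dropper_center (a point): Reagent dropper bottle, amber body 38 mm across and 46 mm tall, then a shoulder, a narrow black cap (21 mm) and a black tip; 80 mm tall in all, about 70 g, loose. The point is on its axis, 30 mm above its underside; grip the body, at about this height. z is its axis, up. It starts standing in the wooden holder.
- holder_red: Red holder, the red-capped pot belongs in it. A square block 80 x 80 x 14 mm, fixed to the table, with a round recess in its top, 63 mm across and 8 mm deep, in its middle. Origin: centre of its underside, on the table; the recess floor is 6 mm above it, so a pot standing in it has its centre 41 mm above the origin and the dropper's point is 36 mm above it. z is up; the sides lie along x and y.
- holder_blue: Blue holder, the blue-capped pot belongs in it. A square block 80 x 80 x 14 mm, fixed to the table, with a round recess in its top, 63 mm across and 8 mm deep, in its middle. Origin: centre of its underside, on the table; the recess floor is 6 mm above it, so a pot standing in it has its centre 41 mm above the origin and the dropper's point is 36 mm above it. z is up; the sides lie along x and y.
- holder_yellow: Yellow holder, the yellow-capped pot belongs in it. A square block 80 x 80 x 14 mm, fixed to the table, with a round recess in its top, 63 mm across and 8 mm deep, in its middle. Origin: centre of its underside, on the table; the recess floor is 6 mm above it, so a pot standing in it has its centre 41 mm above the origin and the dropper's point is 36 mm above it. z is up; the sides lie along x and y.
- holder_wood: Plain brown wooden holder, the spare; the dropper bottle stands in it at the start. A square block 80 x 80 x 14 mm, fixed to the table, with a round recess in its top, 63 mm across and 8 mm deep, in its middle. Origin: centre of its underside, on the table; the recess floor is 6 mm above it, so a pot standing in it has its centre 41 mm above the origin and the dropper's point is 36 mm above it. z is up; the sides lie along x and y.
- holder_black: Black holder, empty at the start; the dropper bottle belongs in it. A square block 80 x 80 x 14 mm, fixed to the table, with a round recess in its top, 63 mm across and 8 mm deep, in its middle. Origin: centre of its underside, on the table; the recess floor is 6 mm above it, so a pot standing in it has its centre 41 mm above the origin and the dropper's point is 36 mm above it. z is up; the sides lie along x and y.
- rack_center (a point): White flat block, 100 x 52 x 26 mm, with three rows of five round brown spots on top, lying loose among the holders (300 g). Not to be moved. The point is its centre, 13 mm above the table; long side along x.
There are look-alikes about, which are no part of the job. Leave any green look-alike of the part that bears pot_blue_center alone.

How it is judged:
On the way, in this order (a step that is already met when the one before it is completed fails the run):
1. the dropper bottle stands released in the black holder (horizontal distance between dropper_center and holder_black below 0.014 m and z of dropper_center in the frame of holder_black between 0.031 and 0.041 m and angle between dropper_center's own z axis and vertical below 0.1 rad and linear speed of dropper below 0.02 m/s and contact force between the fingers and dropper below 0.1 N), for 0.2 s.
2. one of the pots stands in the wooden holder (((horizontal distance between pot_red_center and holder_wood below 0.014 m and z of pot_red_center in the frame of holder_wood between 0.036 and 0.046 m and angle between pot_red_center's own z axis and vertical below 0.1 rad and linear speed of pot_red below 0.02 m/s and contact force between the fingers and pot_red below 0.1 N) or (horizontal distance between pot_blue_center and holder_wood below 0.014 m and z of pot_blue_center in the frame of holder_wood between 0.036 and 0.046 m and angle between pot_blue_center's own z axis and vertical below 0.1 rad and linear speed of pot_blue below 0.02 m/s and contact force between the fingers and pot_blue below 0.1 N) or (horizontal distance between pot_yellow_center and holder_wood below 0.014 m and z of pot_yellow_center in the frame of holder_wood between 0.036 and 0.046 m and angle between pot_yellow_center's own z axis and vertical below 0.1 rad and linear speed of pot_yellow below 0.02 m/s and contact force between the fingers and pot_yellow below 0.1 N))), for 0.2 s.
3. every pot stands in the holder of its own colour (horizontal distance between pot_red_center and holder_red below 0.014 m and z of pot_red_center in the frame of holder_red between 0.036 and 0.046 m and angle between each of pot_red_center, pot_blue_center, pot_yellow_center's own z axis and vertical below 0.1 rad and linear speed of each of pot_red, pot_blue, pot_yellow below 0.02 m/s and contact force between the fingers and pot_red below 0.1 N and horizontal distance between pot_blue_center and holder_blue below 0.014 m and z of pot_blue_center in the frame of holder_blue between 0.036 and 0.046 m and contact force between the fingers and pot_blue below 0.1 N and horizontal distance between pot_yellow_center and holder_yellow below 0.014 m and z of pot_yellow_center in the frame of holder_yellow between 0.036 and 0.046 m and contact force between the fingers and pot_yellow below 0.1 N), for 0.2 s.
At the end, for the whole second after the job is handed in: The red-, blue- and yellow-capped pots stand in the red, blue and yellow holders and the dropper bottle in the black one: each in the recess, within 14 mm of the holder's centre, its height within 5 mm of fully seated, within 0.1 rad of upright, released and at rest (all of step 1 and all of step 3); the robot touches nothing.
It fails at once if a pot or the dropper is tipped over (more than 0.7 rad) (angle between any of pot_red_center, pot_blue_center, pot_yellow_center, dropper_center's own z axis and vertical above 0.7 rad).
It fails at once if a pot or the dropper is let go in the air (its centre more than 90 mm above the table and no finger touching it) ((height (world z) of pot_red_center above 0.09 m and contact force between the fingers and pot_red below 0.02 N) or (height (world z) of pot_blue_center above 0.09 m and contact force between the fingers and pot_blue below 0.02 N) or (height (world z) of pot_yellow_center above 0.09 m and contact force between the fingers and pot_yellow below 0.02 N) or (height (world z) of dropper_center above 0.09 m and contact force between the fingers and dropper below 0.02 N)).
It fails at once if the white spotted block is moved by more than 30 mm (distance of rack_center from where it was at the start of the episode above 0.03 m).
It also fails if it takes over 120 s, if anything falls off the work surface, if the arm or the gripper's body presses on something with over 40 N, if the wrist force passes 120 N, or if a joint passes its speed limit or range.

## Robot

A 6-joint arm with a two-finger parallel gripper is mounted at the origin on the work surface. World frame = base frame: x ahead of the robot, y to its left, z up, the work surface at z = 0. Lengths are in m, angles in rad, forces in N, time in s.
With the tool pointing down it reaches from about 0.4 to 0.925 m from the base axis. Payload 3.4 kg.
Tool frame: the origin (TCP) lies at the very end of the fingers, on their centre line; the grasp point (between the pads) lies 19 mm behind it; z points along the fingers, y is the direction in which the jaws open and shut (so a half turn about z gives the same grasp; the last joint's range is limited). The gripper opens to 85 mm and grips with 20 to 120 N. Pads are 22 mm wide; open, the fingers measure 114 mm over their backs; the gripper's body (76 mm by 85 mm) begins 54 mm behind the grasp point. The pads swing forward as they close: fully open they stand 13 mm farther back than shut.
Start: joints at [1.244, 0.307, 1.506, -0, 1.328, -0.073], TCP at [0.144, 0.557, 0.231] pointing down, gripper open.
Joint ranges: [-3.12, 3.12], [-1.05, 2.28], [0.14, 2.33], [-1.42, 4.57], [0.1, 2.73], [-2.68, 2.68]. Speed limits (rad/s): [2.57, 2.57, 3.14, 3.14, 3.14, 3.14].

## Interface

Orientations are given as a unit quaternion [w, x, y, z].
In Python, from workcell import get_state, cams, workorder gives the robot as it stands. The module is installed in compiled form; this text tells all that it offers.
- The arm moves only by the tool drive_tool, never from a script. Its argument "commands" is a list of rows, each a list of 4 numbers: the shift along the tool's x, y, z in mm, then the turn about the tool's z in degrees. In form: [[dx, dy, dz, twist], ...]. A call has 1 to 8 rows; each row is the pose to reach, as a shift and turn from the pose commanded when the call began, along the tool's axes at that moment; what a row does not reach only later rows make up. A row lasts 1/8 s, in which the tool goes at most 62.5 mm and 10.7 degrees, less where a joint would pass 70% of its speed; a pose out of reach is approached as far as the arm can. A call with a gripper value outside its range is refused whole. "hand" is the finger opening in mm, from 0 to 85.4, set as the call begins (left out, the last holds). The fingers move at their own pace and stop on an object; "force" is the grip in N (left out, the last holds). Time passes only in rows, so rows that repeat a pose let the fingers close. It gives the time, the measured TCP pose, the force and the opening at its end, in the units of the state.
- get_state(): the state, without advancing time (a new reading comes with each control period).
- cams.get_image(name): name is "scene" or "top"; returns the picture (420x560x3 uint8, blue, green, red); there is no depth.
- cams.camera_info(name): a dict with "fx", "fy", "cx", "cy" (pixels), "k1" (the pictures are not rectified: a ray, as slopes to the right and down, at radius r is drawn at 1 + k1 r^2 times it, then the intrinsics apply), "cam_to_world" (4x4, takes a point from camera to world coordinates). Camera axes: x right, y down, z forward; pixel columns grow to the right and rows downward; lengths in m; the calibration is good to about 2 mm. A picture is of the moment at which its call begins. camera_info takes no time and is no camera call.
- workorder.close_job(): hands the job in, once; it reports no verdict.
The state is a dict: "time": time; "joint_pos": joint angles; "qd": joint speeds; "effort": joint torques, N m; "eef_pos": TCP position; "tcp_rot": TCP orientation; "wrist_force": force on the tool from outside, world axes, zero at the start; "torque": the same for the moment, N m; "grip_width": opening from 0.0 (shut) to 1.0 (fully open).
Only numpy, scipy, OpenCV 4.12 (cv2) and the standard library are available. Lean on these libraries where they do the work, as an engineer would, in place of code of your own. Each camera call takes 0.05 s, during which the arm holds its last target.

## Working session

There is one attempt and no reset: what is moved stays moved. The work goes in short steps, Python scripts to look and compute and a tool call to move; the robot and the scene stay as the last step left them, time stands still between calls to the robot, and variables do not carry over. Pictures are saved under pics/ and viewed, and the job is handed in when it is done.

Besides the shell and the picture viewer there is one more tool, called after "Emit:" as a command line: name --pt "numbers of a row" for each row, then --argument value for the rest. drive_tool: Moves the arm, as the interface text tells. Its arguments: {"type":"object","properties":{"commands":{"type":"array"},"hand":{"type":"number"},"force":{"type":"number"}},"required":["commands"]}

```bash
mkdir -p pics; python3 - <<'E'
from workcell import get_state,cams
import cv2
for n in("scene","top"):
    cv2.imwrite(f"pics/{n}0.png",cams.get_image(n)); print(n,cams.camera_info(n))
print(get_state())
E
```

```text
scene {'fx': 384.56350149949094, 'fy': 384.56350149949094, 'cx': 280.4187146630579, 'cy': 207.82708307831828, 'k1': 0.03092210862984071, 'cam_to_world': array([[ 0.61063623,  0.54771845, -0.57195096,  1.02515842],
       [ 0.79188333, -0.4162635 ,  0.44681707, -0.43190917],
       [ 0.00664765, -0.72576112, -0.68791468,  0.63025249],
       [ 0.        ,  0.        ,  0.        ,  1.        ]])}
top {'fx': 535.4017308049804, 'fy': 535.4017308049804, 'cx': 278.79467697244826, 'cy': 206.1953928844384, 'k1': -0.03464159882244599, 'cam_to_world': array([[ 0.01807732, -0.99248237,  0.12104525,  0.35716449],
       [-0.99982633, -0.01849268, -0.00230886, -0.04342788],
       [ 0.00452995, -0.12098249, -0.99264431,  1.51890202],
       [ 0.        ,  0.        ,  0.        ,  1.        ]])}
{'time': 0.1, 'joint_pos': array([ 1.24348010e+00,  3.07547384e-01,  1.50754152e+00, -2.69244595e-05,
        1.32840580e+00, -7.35050455e-02]), 'qd': array([-5.00719700e-04, -1.05084996e-03, -6.95476499e-04, -8.47989944e-04,
       -1.32196260e-03,  1.53695426e-07]), 'effort': array([-4.02129499e-04, -4.58526242e+01, -2.52609694e+01, -1.00813122e-04,
        5.58343148e-03,  1.18949458e-05]), 'eef_pos': array([0.14421362, 0.55597451, 0.23044544]), 'tcp_rot': array([-1.76517506e-04,  1.26561955e-01,  9.91958249e-01, -9.34588090e-04]), 'wrist_force': array([-0.26253421,  0.00974611,  0.14739284]), 'torque': array([0.03754838, 0.02556067, 0.00281962]), 'grip_width': 0.9991207681748929}
```

View pics/scene0.png

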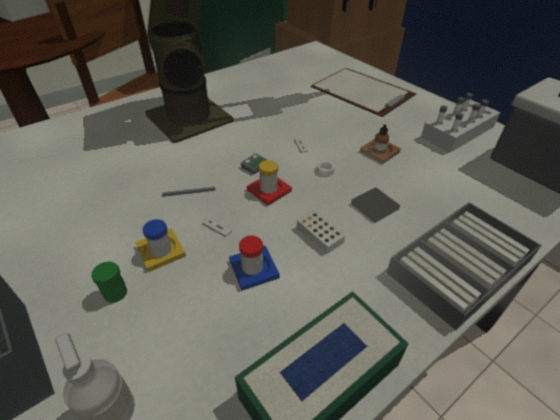

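View pics/top0.png

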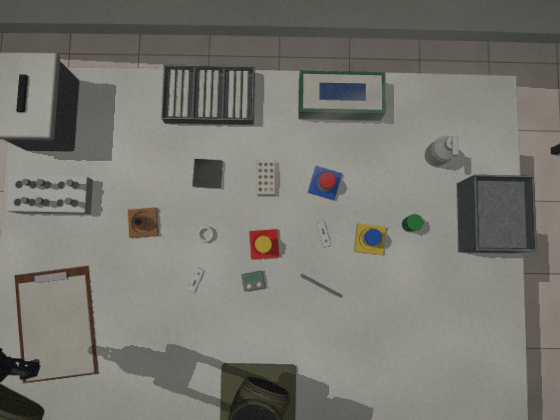

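The yellow pot is in the red holder (top 264,244), the blue pot in yellow (372,238) and the red pot in blue (325,182). The dropper is in wood (143,222), the black holder is at (207,173), and the rack is at (265,178). The green look-alike at (413,223) stays where it is. Next I'll measure these.

```bash
cat > h.py <<'E'
import numpy as np,cv2
from workcell import cams,get_state
def und(ci,uv):
    K=np.array([[ci["fx"],0,ci["cx"]],[0,ci["fy"],ci["cy"]],[0,0,1]])
    return cv2.undistortPoints(np.array(uv,float).reshape(-1,1,2),K,np.array([ci["k1"],0,0,0,0.])).reshape(-1,2)
def ray(n,uv):
    ci=cams.camera_info(n);T=ci["cam_to_world"]
    p=und(ci,[uv])[0];d=T[:3,:3]@np.array([p[0],p[1],1]);return T[:3,3],d/np.linalg.norm(d)
def plane(n,uv,z):
    o,d=ray(n,uv);return o+d*(z-o[2])/d[2]
def tri(a,b):
    A=np.zeros((3,3));B=np.zeros(3);rs=[ray("scene",a),ray("top",b)]
    for o,d in rs:
        P=np.eye(3)-np.outer(d,d);A+=P;B+=P@o
    x=np.linalg.solve(A,B);return x,[np.linalg.norm((np.eye(3)-np.outer(d,d))@(x-o)) for o,d in rs]
def hsv(im): return cv2.cvtColor(im,cv2.COLOR_BGR2HSV)
R={"red":[((0,150,60),(7,255,255)),((174,150,60),(180,255,255))],"blue":[((105,130,40),(125,255,255))],
 "yellow":[((18,120,60),(32,255,255))],"wood":[((5,70,40),(17,220,200))],"black":[((0,0,0),(180,255,75))]}
def mask(im,c):
    h=hsv(im);return sum(cv2.inRange(h,np.array(a),np.array(b)) for a,b in R[c]).astype(np.uint8)
def blobs(im,c,roi,amin=25):
    m=mask(im,c);z=np.zeros_like(m);x0,y0,x1,y1=roi;z[y0:y1,x0:x1]=m[y0:y1,x0:x1]
    cs,_=cv2.findContours(z,cv2.RETR_EXTERNAL,cv2.CHAIN_APPROX_NONE)
    return sorted([c for c in cs if cv2.contourArea(c)>=amin],key=cv2.contourArea,reverse=True)
E
python3 - <<'E'
from h import *
roi={"top":(110,140,400,265),"scene":(120,110,420,300)}
for n in("scene","top"):
    im=cv2.imread(f"pics/{n}0.png")
    for c in R:
        for b in blobs(im,c,roi[n]):
            r=cv2.minAreaRect(b);print(n,c,cv2.contourArea(b),"bb",cv2.boundingRect(b),"rect",np.round(r[0],1),np.round(r[1],1),round(r[2],1))
    x0,y0,x1,y1=roi[n]; cr=im[y0:y1,x0:x1]
    f=800/cr.shape[1]; f=min(f,600/cr.shape[0]); cv2.imwrite(f"pics/{n}_z.png",cv2.resize(cr,None,fx=f,fy=f,interpolation=cv2.INTER_CUBIC)); print(f)
E
```

```text
scene red 413.0 bb (248, 179, 43, 26) rect [268.9 187.9] [26.9 36.1] 56.3
scene red 350.5 bb (240, 236, 23, 21) rect [251. 246.] [20. 22.] 90.0
scene blue 714.5 bb (230, 247, 49, 42) rect [254.2 266.7] [34.2 41.4] 72.1
scene blue 314.0 bb (143, 220, 23, 19) rect [154. 229.] [18. 22.] 90.0
scene yellow 682.5 bb (136, 229, 49, 42) rect [160.3 248.6] [31.5 41.7] 67.1
scene yellow 219.0 bb (259, 160, 19, 16) rect [268.  167.5] [15. 18.] 90.0
scene wood 582.5 bb (361, 133, 39, 30) rect [380.1 149.1] [27.5 30.6] 50.5
scene wood 44.0 bb (368, 110, 23, 6) rect [379.  112.5] [ 5. 22.] 90.0
scene black 1786.0 bb (145, 110, 89, 33) rect [189. 126.] [32. 88.] 90.0
scene black 858.0 bb (352, 188, 47, 34) rect [374.8 204.3] [40.9 28.6] 38.7
scene black 711.0 bb (387, 240, 33, 60) rect [403.  269.5] [59. 32.] 90.0
scene black 182.5 bb (230, 253, 22, 29) rect [239.6 267. ] [24.7 15.8] 67.4
scene black 115.0 bb (372, 125, 16, 21) rect [382.6 136.8] [12.5 23.3] 26.6
scene black 111.0 bb (241, 163, 18, 11) rect [249.4 168.2] [17.4  9.5] 4.4
scene black 81.5 bb (120, 276, 7, 24) rect [123.  287.5] [ 6. 
[... 442 characters left out ...]
] 15.3
2.6666666666666665
top red 708.0 bb (250, 229, 29, 30) rect [263.9 243.7] [27.7 27.5] 86.2
top red 156.5 bb (320, 173, 15, 16) rect [327.3 180.8] [14.1 14.8] 45.0
top blue 243.5 bb (309, 172, 33, 28) rect [324.7 182.7] [27.1 26.8] 15.9
top blue 184.0 bb (365, 229, 17, 16) rect [373.  236.5] [15.2 15.7] 63.4
top yellow 736.0 bb (355, 224, 31, 31) rect [369.9 238.7] [28.4 27.9] 6.3
top yellow 193.0 bb (255, 236, 17, 17) rect [263. 244.] [15.6 15.6] 45.0
top wood 753.5 bb (128, 208, 30, 30) rect [142.5 222.1] [28.1 28.9] 85.9
top black 711.5 bb (193, 159, 29, 29) rect [207.2 173.1] [27.7 27.6] 3.6
top black 120.0 bb (132, 213, 20, 17) rect [141.5 221.1] [19.5 15.3] 5.7
2.7586206896551726
```

```bash
sleep 0
```

```text
(no output)
```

View pics/scene_z.png

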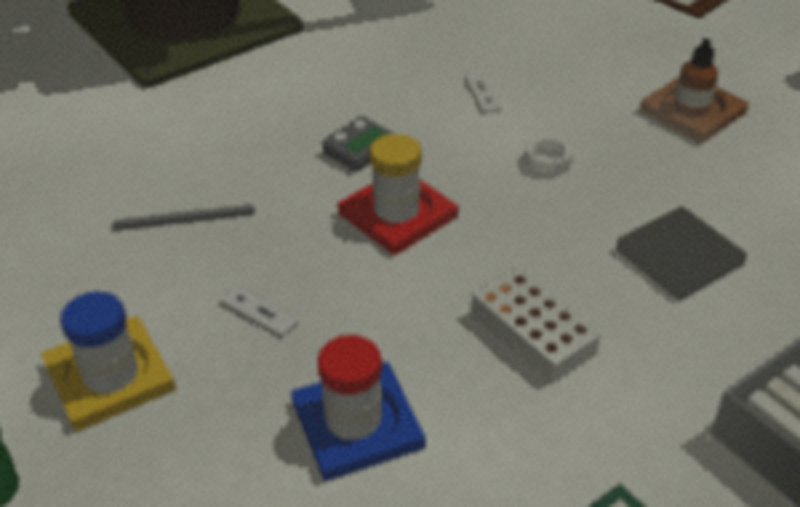

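View pics/top_z.png

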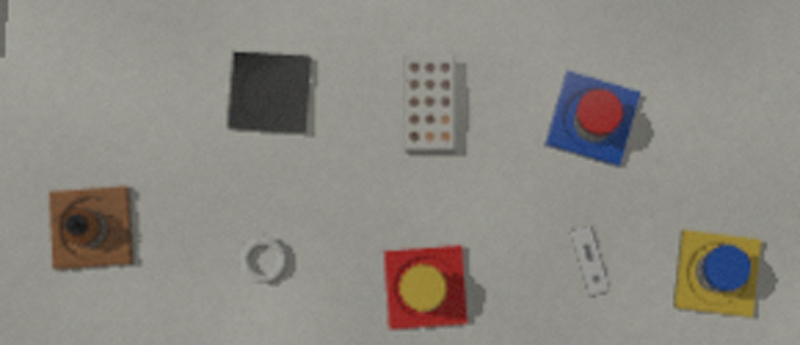

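```bash
cat > m.py <<'E'
from h import *
roi={"top":(110,140,400,265),"scene":(120,110,420,300)}
def proj(n,X):
    ci=cams.camera_info(n);T=np.linalg.inv(ci["cam_to_world"]);K=np.array([[ci["fx"],0,ci["cx"]],[0,ci["fy"],ci["cy"]],[0,0,1]])
    r,_=cv2.Rodrigues(T[:3,:3]);return cv2.projectPoints(np.array(X,float).reshape(1,3),r,T[:3,3],K,np.array([ci["k1"],0,0,0,0.]))[0].reshape(2)
def near(bs,uv):
    return min(bs,key=lambda b:np.hypot(*(np.array(cv2.minAreaRect(b)[0])-uv)))
def holders(ti,si):
    out={}
    for c,uv in dict(red=(264,244),blue=(325,183),yellow=(370,239),wood=(142,222),black=(207,173)).items():
        b=near(blobs(ti,c,roi["top"],100),uv); r=cv2.minAreaRect(b); box=cv2.boxPoints(r)
        P=plane("top",r[0],.014); 
        W=[plane("top",q,.014) for q in box]; s=[np.linalg.norm(W[i]-W[i-1]) for i in range(4)]
        yaw=np.degrees(np.arctan2(*(W[1]-W[0])[[1,0]]))%90
        sb=near(blobs(si,c,roi["scene"],150),proj("scene",P)); h=cv2.approxPolyDP(cv2.convexHull(sb),2.0,True).reshape(-1,2)
        t=[]
        for q,w in zip(box,W):
            d=h-proj("scene",w); k=np.argmin(np.hypot(*d.T))
            if np.hypot(*d[k])<6: x,e=tri(h[k],q); t.append((np.round(x*1e3),np.round(e[0]*1e3,1)))
        print(c,"P",np.round(P*1e3,1),"sides",np.round(np.array(s)*1e3),"yaw",round(yaw,1)); print("   z of corners",[int(a[0][2]) for a in t])
        out[c]=P
    return out
def cap(ti,si,c,top_uv,sc_uv):
    bt=near(blobs(ti,c,roi["top"]),top_uv);(u,v),rr=cv2.minEnclosingCircle(bt)
    m=cv2.moments(bt);ut=(m["m10"]/m["m00"],m["m01"]/m["m00"])
    bs=near(blobs(si,c,roi["scene"]),sc_uv);x,y,w,hh=cv2.boundingRect(bs)
    _,d=ray("scene",(x+w/2,y)); us=(x+(w-1)/2,y-.5+w/2*abs(d[2]))
    X,e=tri(us,ut);P=plane("top",ut,.076)
    print("cap",c,"tri",np.round(X*1e3,1),"res",np.round(np.array(e)*1e3,1),"plane76 top",np.round(P*1e3,1),"scene",np.round(plane("scene",us,.076)*1e3,1)); return P
if __name__=="__main__":
    ti,si=[cv2.imread(f"pics/{n}0.png") for n in("top","scene")]
    holders(ti,si)
    cap(ti,si,"red",(327,181),(251,246));cap(ti,si,"blue",(373,236),(154,229));cap(ti,si,"yellow",(263,244),(268,167))
    # dropper: amber body / tip in both views
    print("tip",tri((110/1+0,0),(0,0))[0] if 0 else "")
    g=get_state();print(g["eef_pos"])
    for n,b in(("top",(125,203,165,243)),("scene",(350,115,410,170))):
        im=ti if n=="top" else si;x0,y0,x1,y1=b
        cv2.imwrite(f"pics/{n}_drop.png",cv2.resize(im[y0:y1,x0:x1],None,fx=10,fy=10,interpolation=cv2.INTER_CUBIC))
E
python3 m.py
```

```text
red P [433.8  -7.   14. ] sides [78. 77. 78. 77.] yaw 4.9
   z of corners [14, 5, 12]
blue P [ 610.5 -176.5   14. ] sides [77. 78. 77. 77.] yaw 74.9
   z of corners [9, 6, 7, 11]
yellow P [ 453.2 -305.    14. ] sides [80. 79. 80. 79.] yaw 83.7
   z of corners [10, 4, 8, 14]
wood P [488.1 337.2  14. ] sides [80. 82. 80. 81.] yaw 5.2
   z of corners [14, 7, 16, 27]
black P [632.  158.9  14. ] sides [79. 80. 79. 80.] yaw 88.7
   z of corners [10, 4, 6, 11]
cap red tri [ 607. -177.   73.] res [0.9 0.9] plane76 top [ 606.  -177.5   76. ] scene [ 609.7 -177.6   76. ]
cap blue tri [ 454.9 -303.9   73.3] res [0.6 0.6] plane76 top [ 454.9 -302.8   76. ] scene [ 457.4 -305.    76. ]
cap yellow tri [429.9  -5.8  76.1] res [0.3 0.3] plane76 top [429.8  -6.   76. ] scene [430.   -5.5  76. ]
tip 
[0.14421362 0.55597451 0.23044544]
```

View pics/top_drop.png

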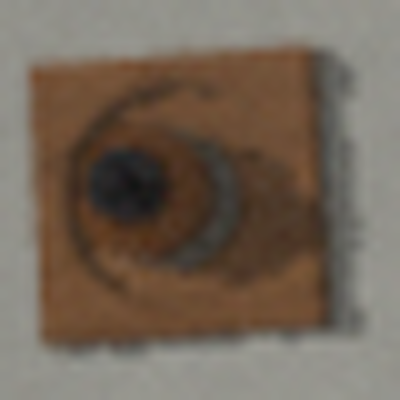

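View pics/scene_drop.png

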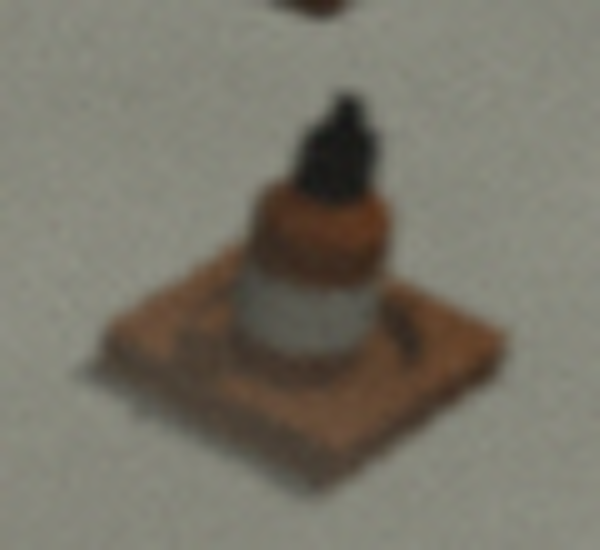

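```bash
python3 - <<'E'
from h import *
print("tip",tri((384.2,124.2),(137.2,220.9)), plane("top",(137.2,220.9),.086),plane("scene",(384.2,124.2),.086))
print("body52",tri((381.6,137.5),(139.05,221.75)), plane("top",(139.05,221.75),.052),plane("scene",(381.6,137.5),.052))
print(cv2.Rodrigues(np.eye(3))[0].T)
from scipy.spatial.transform import Rotation as Ro
q=get_state()["tcp_rot"];print(Ro.from_quat(q[[1,2,3,0]]).as_matrix().round(3))
E
```

```text
tip (array([0.48582313, 0.3337408 , 0.08915839]), [np.float64(0.0015844330114534308), np.float64(0.0015844330114534054)]) [0.48494935 0.33341882 0.086     ] [0.48342584 0.33980733 0.086     ]
body52 (array([0.48598262, 0.33834194, 0.04641   ]), [np.float64(0.0003282257357971227), np.float64(0.0003282257357970647)]) [0.48573018 0.33713207 0.052     ] [0.49098725 0.33064796 0.052     ]
[[0. 0. 0.]]
[[-0.968  0.251 -0.001]
 [ 0.251  0.968 -0.002]
 [ 0.    -0.002 -1.   ]]
```

```bash
cat > go.py <<'E'
import sys
from h import *
from scipy.spatial.transform import Rotation as Ro
s=get_state();q=s["tcp_rot"];M=Ro.from_quat(q[[1,2,3,0]]).as_matrix();p=s["eef_pos"]
print("t",s["time"],"p",np.round(p*1e3,1),"grip",round(s["grip_width"]*85.4,1),"F",np.round(s["wrist_force"],1),"jaw deg",np.round(np.degrees(np.arctan2(M[1,1],M[0,1])),1),"j",np.round(s["joint_pos"],2))
prev=p
for a in sys.argv[1:]:
    t=np.array([float(x) for x in a.split(",")])/1e3
    print(a,"->",np.round(M.T@(t-p)*1e3,1))
E
python3 go.py 485.5,336,130 485.5,336,18
```

```text
t 0.1 p [144.2 556.  230.4] grip 85.3 F [-0.3  0.   0.1] jaw deg 75.5 j [ 1.24  0.31  1.51 -0.    1.33 -0.07]
485.5,336,130 -> [-385.6 -127.   100.6]
485.5,336,18 -> [-385.6 -126.8  212.6]
```

Emit:
drive_tool --pt "-30 -10 8 0" --pt "-85 -28 22 0" --pt "-145 -48 38 0" --pt "-205 -67 54 0" --pt "-265 -87 70 0" --pt "-320 -105 84 0" --pt "-365 -120 95 0" --pt "-385.5 -127 100 0" --hand 85 --force 30

```text
time: 1.1
eef_pos: [0.4875, 0.3347, 0.13]
tcp_rot: [-0.0, 0.128, 0.992, -0.001]
wrist_force: [-0.0, 0.5, -0.7]
grip_width: 0.995
```

```bash
python3 go.py 485.5,336,60 485.5,336,18;  python3 - <<'E'
from h import *
cv2.imwrite("pics/top1.png",cams.get_image("top")[140:300,90:300].repeat(3,0).repeat(3,1));cv2.imwrite("pics/scene1.png",cams.get_image("scene")[60:200,300:460].repeat(4,0).repeat(4,1))
E
```

```text
t 1.1 p [487.5 334.7 130. ] grip 85.0 F [-0.   0.5 -0.7] jaw deg 75.3 j [ 0.53  0.42  1.6  -0.    1.12 -0.78]
485.5,336,60 -> [ 2.2  0.8 70. ]
485.5,336,18 -> [  2.2   0.9 112. ]
```

View pics/scene1.png

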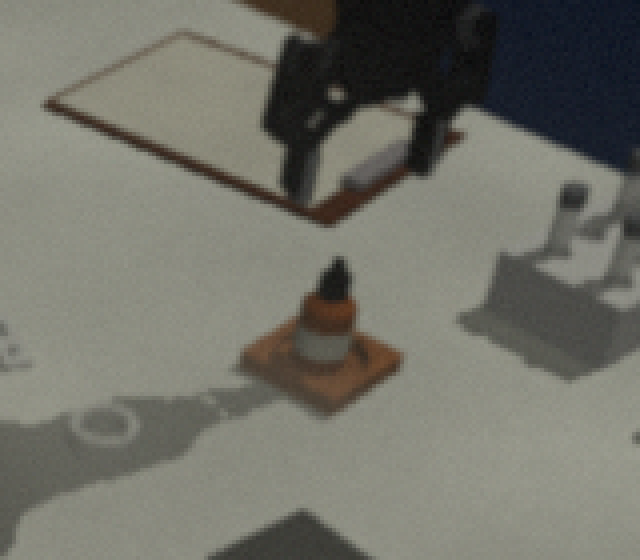

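The open fingers are above the dropper, with the tip near (338,262) in the crop. The way down is clear.

Emit:
drive_tool --pt "0 0 15 0" --pt "0 0 45 0" --pt "0 0 75 0" --pt "0 0 98 0" --pt "0 0 108 0" --pt "0 0 112 0" --pt "0 0 112 0"

```text
time: 2.08
eef_pos: [0.4856, 0.3375, 0.0197]
tcp_rot: [0.0, 0.126, 0.992, 0.0]
wrist_force: [-0.4, 0.4, 0.5]
grip_width: 0.994
```

```bash
python3 go.py 485.5,336,18;  python3 - <<'E'
from h import *
cv2.imwrite("pics/top2.png",cams.get_image("top")[170:280,80:220].repeat(5,0).repeat(5,1));cv2.imwrite("pics/scene2.png",cams.get_image("scene")[60:200,300:460].repeat(4,0).repeat(4,1))
E
```

```text
t 2.075 p [485.6 337.5  19.7] grip 84.9 F [-0.4  0.4  0.5] jaw deg 75.5 j [ 0.54  0.55  1.71  0.    0.87 -0.78]
485.5,336,18 -> [-0.3 -1.4  1.7]
```

View pics/scene2.png

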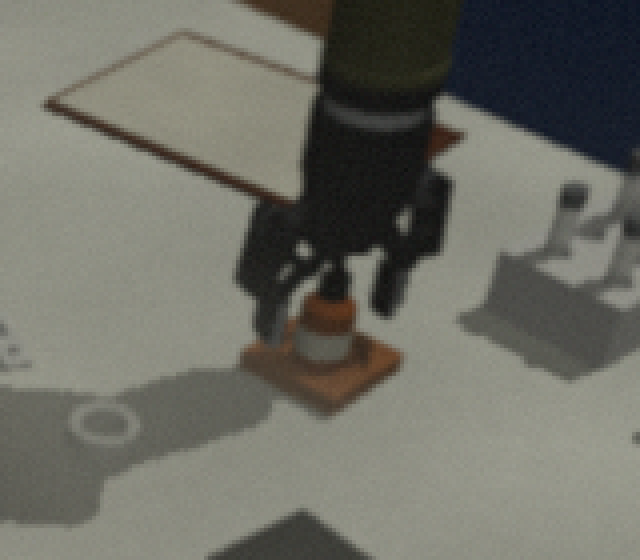

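Emit:
drive_tool --pt "0 -1.5 2 0" --pt "0 -1.5 2 0" --pt "0 -1.5 2 0" --pt "0 -1.5 2 0" --pt "0 -1.5 2 0" --pt "0 -1.5 2 0" --pt "0 -1.5 2 0" --hand 20 --force 30

```text
time: 3.05
eef_pos: [0.4855, 0.3354, 0.0177]
tcp_rot: [0.0, 0.127, 0.992, 0.0]
wrist_force: [-0.1, -0.1, 5.4]
grip_width: 0.44
```

```bash
python3 go.py 632,159,120 632,159,18
```

```text
t 3.05 p [485.5 335.4  17.7] grip 37.6 F [-0.1 -0.1  5.4] jaw deg 75.5 j [ 0.53  0.56  1.72 -0.    0.87 -0.78]
632,159,120 -> [-186.1 -134.  -102.3]
632,159,18 -> [-186.1 -134.    -0.3]
```

Emit:
drive_tool --pt "0 0 -5 0" --pt "0 0 -20 0" --pt "0 0 -45 0" --pt "0 0 -70 0" --pt "0 0 -90 0" --pt "0 0 -98 0" --pt "0 0 -100 0"

```text
time: 3.92
eef_pos: [0.4854, 0.3355, 0.1179]
tcp_rot: [0.0, 0.127, 0.992, 0.0]
wrist_force: [0.2, 0.8, -1.3]
grip_width: 0.436
```

```bash
python3 go.py 632,159,118 ;  python3 - <<'E'
from h import *
cv2.imwrite("pics/scene3.png",cams.get_image("scene")[40:200,300:460].repeat(4,0).repeat(4,1)[:600])
E
```

```text
t 3.925 p [485.4 335.5 117.9] grip 37.2 F [ 0.2  0.8 -1.3] jaw deg 75.5 j [ 0.53  0.43  1.62  0.    1.09 -0.78]
632,159,118 -> [-1.862e+02 -1.341e+02 -1.000e-01]
```

View pics/scene3.png

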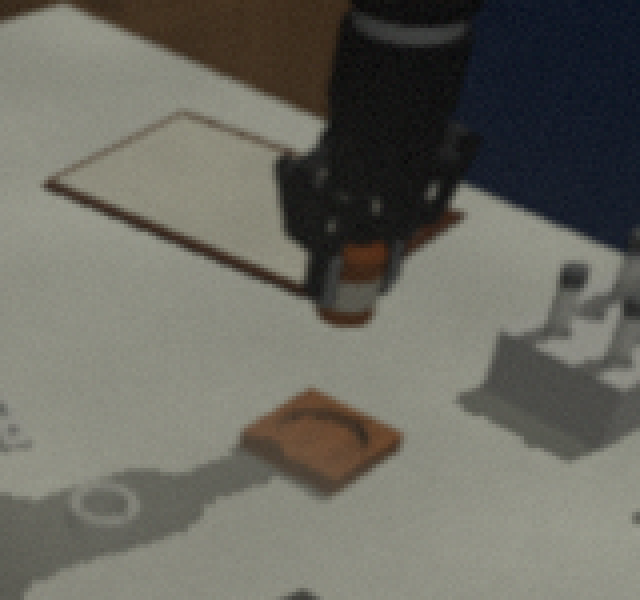

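The dropper is held upright, and the wooden recess (centre 320,440 in the crop) is empty.

Emit:
drive_tool --pt "-12 -9 0 0" --pt "-45 -32 0 0" --pt "-85 -61 0 0" --pt "-125 -90 0 0" --pt "-160 -115 0 0" --pt "-180 -130 0 0" --pt "-186 -134 0 0" --pt "-186 -134 0 0"

```text
time: 4.97
eef_pos: [0.631, 0.1593, 0.1169]
tcp_rot: [-0.001, 0.127, 0.992, 0.0]
wrist_force: [-0.5, -0.1, -1.8]
grip_width: 0.434
```

Emit:
drive_tool --pt "0 0 15 0" --pt "0 0 40 0" --pt "0 0 65 0" --pt "0 0 82 0" --pt "0 0 90 0" --pt "0 0 94 0" --pt "0 0 94 0"

```text
time: 5.85
eef_pos: [0.632, 0.1591, 0.0236]
tcp_rot: [0.0, 0.126, 0.992, 0.0]
wrist_force: [-0.2, -0.3, -0.4]
grip_width: 0.438
```

```bash
python3 go.py 632,159,17.7 ;  python3 - <<'E'
from h import *
cv2.imwrite("pics/scene4.png",cams.get_image("scene")[90:240,300:460].repeat(4,0).repeat(4,1)[:600])
E
```

```text
t 5.85 p [632.  159.1  23.6] grip 37.4 F [-0.2 -0.3 -0.4] jaw deg 75.5 j [ 0.18  0.61  1.57 -0.    0.96 -1.14]
632,159,17.7 -> [-0.  -0.1  5.9]
```

View pics/scene4.png

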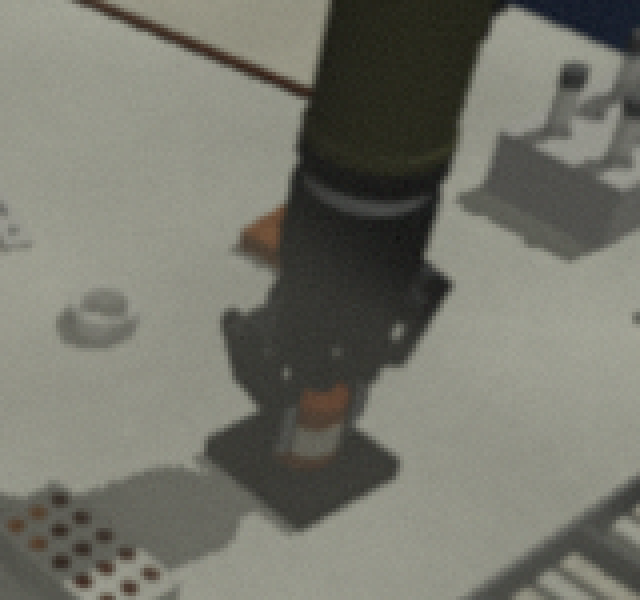

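The dropper is central over the black holder. Next is the last few mm, watching the force.

Emit:
drive_tool --pt "0 0 1.5 0" --pt "0 0 3 0" --pt "0 0 4 0" --pt "0 0 4.7 0" --pt "0 0 5.2 0" --pt "0 0 5.2 0"

```text
time: 6.65
eef_pos: [0.6317, 0.159, 0.018]
tcp_rot: [-0.0, 0.127, 0.992, -0.0]
wrist_force: [0.2, -0.5, -1.3]
grip_width: 0.44
```

Emit:
drive_tool --pt "0 0 0.5 0" --pt "0 0 1 0" --pt "0 0 1 0"

```text
time: 7.02
eef_pos: [0.6318, 0.159, 0.0177]
tcp_rot: [0.0, 0.127, 0.992, 0.0]
wrist_force: [-2.8, 0.6, 5.1]
grip_width: 0.431
```

Emit:
drive_tool --pt "0 0 0 0" --pt "0 0 0 0" --pt "0 0 0 0" --pt "0 0 0 0" --hand 85

```text
time: 7.52
eef_pos: [0.6317, 0.159, 0.0169]
tcp_rot: [-0.0, 0.127, 0.992, -0.0]
wrist_force: [0.1, -0.7, -1.1]
grip_width: 0.993
```

Emit:
drive_tool --pt "0 0 -10 0" --pt "0 0 -35 0" --pt "0 0 -70 0" --pt "0 0 -100 0" --pt "0 0 -112 0" --pt "0 0 -112 0"

```text
time: 8.28
eef_pos: [0.6322, 0.1591, 0.1302]
tcp_rot: [0.001, 0.127, 0.992, 0.0]
wrist_force: [-0.0, 0.1, -0.4]
grip_width: 0.998
```

```bash
python3 go.py 608,-177,130 608,-177,20;  python3 - <<'E'
from h import *
cv2.imwrite("pics/scene5.png",cams.get_image("scene")[90:240,300:460].repeat(4,0).repeat(4,1)[:600])
E
```

```text
t 8.275 p [632.2 159.1 130.2] grip 85.2 F [-0.   0.1 -0.4] jaw deg 75.5 j [ 0.18  0.49  1.47 -0.    1.18 -1.14]
608,-177,130 -> [ -60.9 -331.4    0. ]
608,-177,20 -> [ -60.7 -331.5  110. ]
```

View pics/scene5.png

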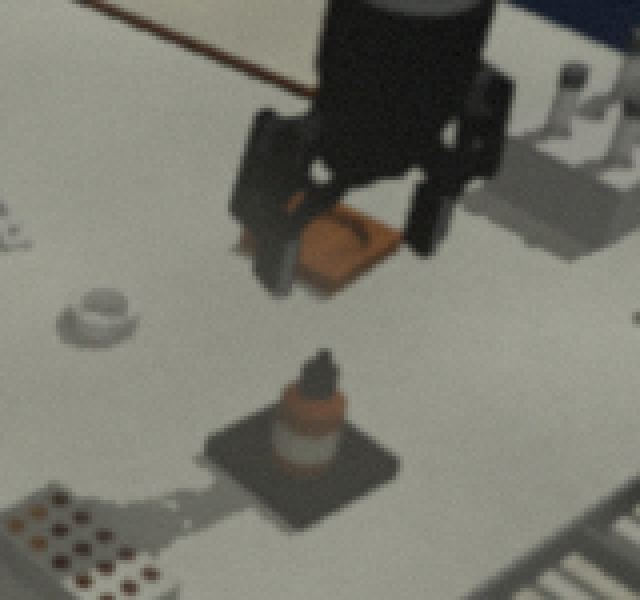

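The dropper stands upright, released and central in black. Next the red pot goes from blue to wood.

Emit:
drive_tool --pt "-4 -20 0 0" --pt "-14 -75 0 0" --pt "-25 -135 0 0" --pt "-36 -195 0 0" --pt "-46 -250 0 0" --pt "-55 -300 0 0" --pt "-60 -326 0 0" --pt "-61 -331.5 0 0"

```text
time: 9.32
eef_pos: [0.6059, -0.1799, 0.1277]
tcp_rot: [-0.001, 0.128, 0.992, 0.0]
wrist_force: [0.6, -0.4, 0.3]
grip_width: 0.995
```

Emit:
drive_tool --pt "0 0 12 0" --pt "0 0 35 0" --pt "0 0 65 0" --pt "0 0 90 0" --pt "0 0 105 0" --pt "0 0 110 0" --pt "0 0 110 0"

```text
time: 10.2
eef_pos: [0.6077, -0.1768, 0.0191]
tcp_rot: [0.0, 0.126, 0.992, 0.0]
wrist_force: [0.7, -0.1, 0.6]
grip_width: 0.998
```

```bash
python3 go.py 608,-177,20;  python3 - <<'E'
from h import *
cv2.imwrite("pics/scene6.png",cams.get_image("scene")[160:310,180:340].repeat(4,0).repeat(4,1)[:600])
E
```

```text
t 10.2 p [ 607.7 -176.8   19.1] grip 85.2 F [ 0.7 -0.1  0.6] jaw deg 75.5 j [-0.35  0.6   1.62  0.    0.93 -1.67]
608,-177,20 -> [-0.3 -0.2 -0.9]
```

View pics/scene6.png

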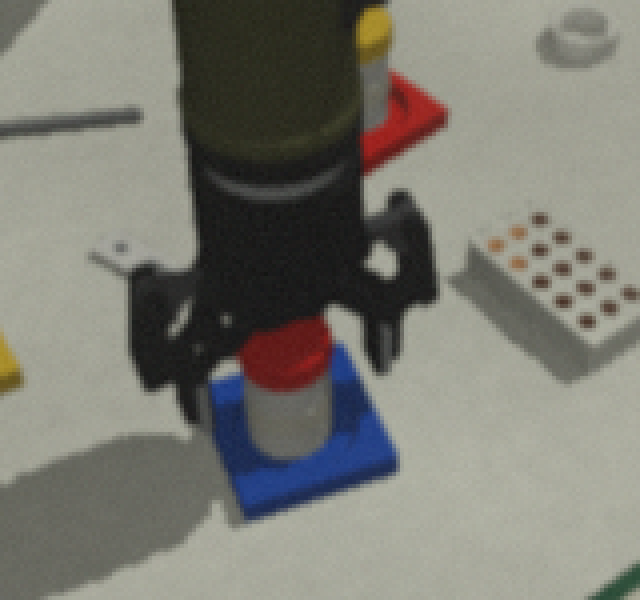

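Emit:
drive_tool --pt "0 0 0 0" --pt "0 0 0 0" --pt "0 0 0 0" --pt "0 0 0 0" --pt "0 0 0 0" --pt "0 0 0 0" --hand 25 --force 30

```text
time: 11.0
eef_pos: [0.608, -0.1777, 0.0199]
tcp_rot: [0.001, 0.127, 0.992, -0.0]
wrist_force: [-0.2, -1.7, 5.6]
grip_width: 0.498
```

Emit:
drive_tool --pt "0 0 -5 0" --pt "0 0 -20 0" --pt "0 0 -50 0" --pt "0 0 -85 0" --pt "0 0 -105 0" --pt "0 0 -110 0" --pt "0 0 -110 0"

```text
time: 11.88
eef_pos: [0.6073, -0.177, 0.1292]
tcp_rot: [0.0, 0.127, 0.992, 0.0]
wrist_force: [-0.3, 0.6, -0.8]
grip_width: 0.495
```

```bash
python3 go.py 488,337,130 558,80,130;  python3 - <<'E'
from h import *
cv2.imwrite("pics/scene7.png",cams.get_image("scene")[130:280,180:340].repeat(4,0).repeat(4,1)[:600])
E
```

```text
t 11.875 p [ 607.3 -177.   129.2] grip 42.3 F [-0.3  0.6 -0.8] jaw deg 75.5 j [-0.35  0.47  1.51  0.    1.16 -1.67]
488,337,130 -> [244.5 467.6  -0.7]
558,80,130 -> [112.2 236.4  -0.7]
```

View pics/scene7.png

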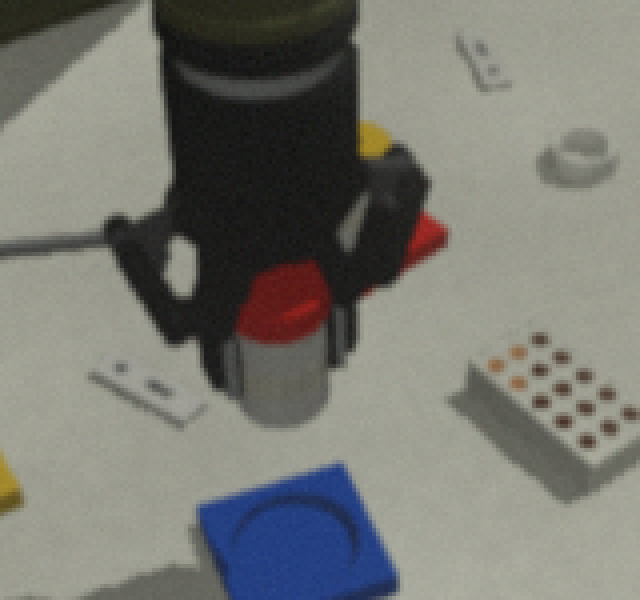

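The red pot is held upright and the blue recess is empty. Next I'll carry it to wood in two legs.

Emit:
drive_tool --pt "6 12 0 0" --pt "22 43 0 0" --pt "46 88 0 0" --pt "72 138 0 0" --pt "98 188 0 0" --pt "124 238 0 0" --pt "150 288 0 0" --pt "172 330 0 0"

```text
time: 12.92
eef_pos: [0.5218, 0.1879, 0.1282]
tcp_rot: [-0.001, 0.126, 0.992, -0.0]
wrist_force: [0.7, -0.3, -1.2]
grip_width: 0.496
```

Emit:
drive_tool --pt "18 34 0 0" --pt "38 73 0 0" --pt "54 105 0 0" --pt "66 127 0 0" --pt "72 137.5 0 0" --pt "72.5 137.5 0 0"

```text
time: 13.68
eef_pos: [0.4873, 0.3371, 0.1285]
tcp_rot: [-0.0, 0.126, 0.992, -0.0]
wrist_force: [0.6, 0.5, 0.4]
grip_width: 0.494
```

```bash
python3 go.py 488,337,20
```

```text
t 13.675 p [487.3 337.1 128.5] grip 42.2 F [0.6 0.5 0.4] jaw deg 75.5 j [ 0.53  0.42  1.6  -0.    1.12 -0.78]
488,337,20 -> [ -0.8   0.2 108.5]
```

Emit:
drive_tool --pt "0 0 12 0" --pt "0 0 38 0" --pt "0 0 68 0" --pt "0 0 90 0" --pt "0 0 100 0" --pt "0 0 103 0" --pt "0 0 103 0"

```text
time: 14.55
eef_pos: [0.4887, 0.3366, 0.0265]
tcp_rot: [0.0, 0.127, 0.992, 0.0]
wrist_force: [0.0, 0.4, -0.7]
grip_width: 0.494
```

Emit:
drive_tool --pt "0 0 1.5 0" --pt "0 0 3 0" --pt "0 0 4 0" --pt "0 0 4.7 0" --pt "0 0 5.2 0" --pt "0 0 5.2 0"

```text
time: 15.3
eef_pos: [0.4882, 0.3367, 0.0208]
tcp_rot: [-0.0, 0.127, 0.992, -0.0]
wrist_force: [1.2, -0.4, -1.4]
grip_width: 0.494
```

```bash
python3 go.py 488,337,20;  python3 - <<'E'
from h import *
cv2.imwrite("pics/scene8.png",cams.get_image("scene")[60:200,300:460].repeat(4,0).repeat(4,1)[:600])
E
```

```text
t 15.3 p [488.2 336.7  20.8] grip 42.2 F [ 1.2 -0.4 -1.4] jaw deg 75.5 j [ 0.53  0.55  1.71 -0.    0.88 -0.78]
488,337,20 -> [0.2 0.2 0.8]
```

View pics/scene8.png

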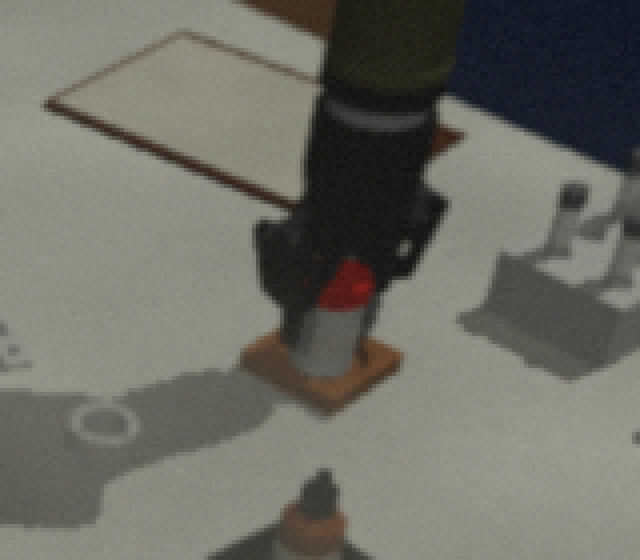

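Emit:
drive_tool --pt "0 0 0.5 0" --pt "0 0 1 0" --pt "0 0 1.2 0"

```text
time: 15.72
eef_pos: [0.4882, 0.3367, 0.0199]
tcp_rot: [0.0, 0.127, 0.992, 0.0]
wrist_force: [0.2, -0.8, 2.9]
grip_width: 0.495
```

Touching down at about 3 N, so I'll release and retreat.

Emit:
drive_tool --pt "0 0 0 0" --pt "0 0 0 0" --pt "0 0 0 0" --pt "0 0 0 0" --hand 85

```text
time: 16.23
eef_pos: [0.4882, 0.3367, 0.0197]
tcp_rot: [-0.0, 0.127, 0.992, -0.0]
wrist_force: [-0.3, 0.3, -0.6]
grip_width: 0.995
```

Emit:
drive_tool --pt "0 0 -10 0" --pt "0 0 -35 0" --pt "0 0 -70 0" --pt "0 0 -100 0" --pt "0 0 -110 0" --pt "0 0 -110 0"

```text
time: 16.98
eef_pos: [0.4884, 0.3369, 0.1304]
tcp_rot: [0.001, 0.127, 0.992, 0.0]
wrist_force: [0.6, -0.3, 0.0]
grip_width: 0.997
```

```bash
python3 go.py 455,-303.5,130;  python3 - <<'E'
from m import *
si=cams.get_image("scene");ti=cams.get_image("top")
cv2.imwrite("pics/scene9.png",si[60:200,300:460].repeat(4,0).repeat(4,1)[:600])
cv2.imwrite("pics/top9.png",ti[140:280,110:300].repeat(4,0).repeat(4,1)[:600])
E
```

```text
t 16.975 p [488.4 336.9 130.4] grip 85.1 F [ 0.6 -0.3  0. ] jaw deg 75.5 j [ 0.53  0.42  1.6   0.    1.12 -0.78]
455,-303.5,130 -> [-1.284e+02 -6.283e+02 -2.000e-01]
```

View pics/scene9.png

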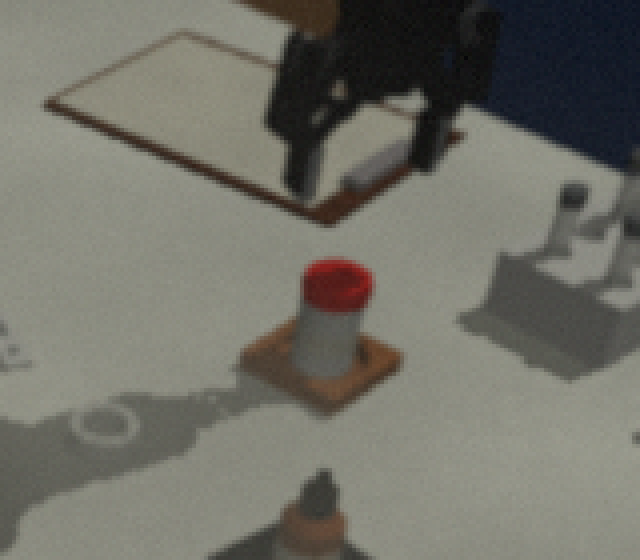

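View pics/top9.png

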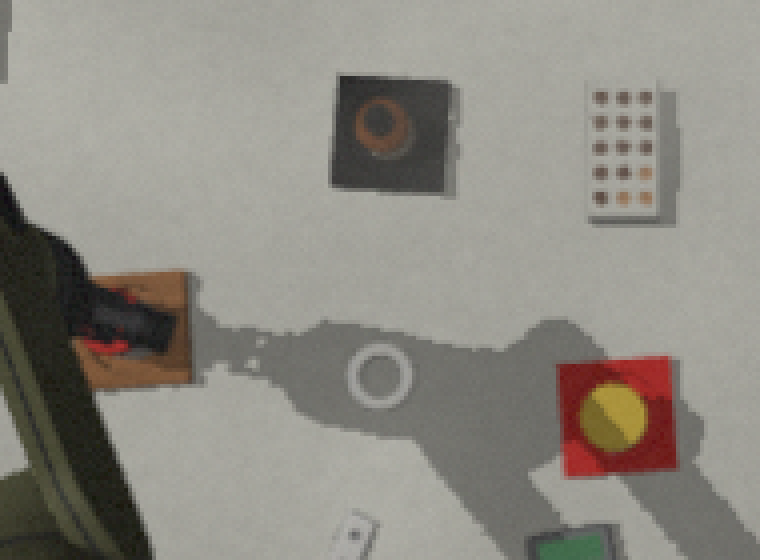

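The red pot stands upright in wood, and the dropper is unchanged in black. Next is the blue pot.

Emit:
drive_tool --pt "-4 -20 0 0" --pt "-14 -70 0 0" --pt "-26 -126 0 0" --pt "-38 -184 0 0" --pt "-50 -242 0 0" --pt "-62 -300 0 0" --pt "-73 -358 0 0" --pt "-85 -416 0 0"

```text
time: 18.08
eef_pos: [0.4639, -0.0897, 0.1289]
tcp_rot: [-0.001, 0.127, 0.992, -0.0]
wrist_force: [1.0, -0.1, 1.5]
grip_width: 0.994
```

Emit:
drive_tool --pt "-12 -56 0 0" --pt "-23 -112 0 0" --pt "-33 -160 0 0" --pt "-40 -196 0 0" --pt "-43 -211 0 0" --pt "-43.5 -212 0 0"

```text
time: 18.82
eef_pos: [0.4538, -0.3037, 0.129]
tcp_rot: [-0.001, 0.128, 0.992, 0.001]
wrist_force: [0.3, 0.7, 0.4]
grip_width: 0.996
```

```bash
python3 go.py 455,-303.5,20
```

```text
t 18.825 p [ 453.8 -303.7  129. ] grip 85.0 F [0.3 0.7 0.4] jaw deg 75.3 j [-0.67  0.37  1.7   0.    1.07 -1.98]
455,-303.5,20 -> [ -1.4   0.4 108.9]
```

Emit:
drive_tool --pt "0 0 12 0" --pt "0 0 35 0" --pt "0 0 65 0" --pt "0 0 90 0" --pt "0 0 105 0" --pt "0 0 109 0" --pt "0 0 109 0"

```text
time: 19.7
eef_pos: [0.4552, -0.3032, 0.0208]
tcp_rot: [0.0, 0.126, 0.992, -0.0]
wrist_force: [0.2, 0.3, 0.1]
grip_width: 0.999
```

```bash
python3 go.py 455,-303.5,20;  python3 - <<'E'
from h import *
cv2.imwrite("pics/scene10.png",cams.get_image("scene")[160:310,70:230].repeat(4,0).repeat(4,1)[:600])
E
```

```text
t 19.7 p [ 455.2 -303.2   20.8] grip 85.3 F [0.2 0.3 0.1] jaw deg 75.5 j [-0.66  0.51  1.81  0.    0.82 -1.98]
455,-303.5,20 -> [ 0.1 -0.4  0.8]
```

View pics/scene10.png

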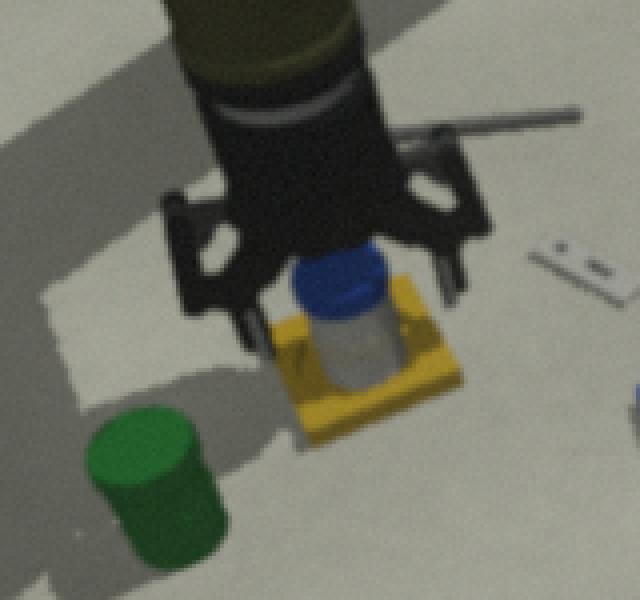

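The pot is between the fingers and clear of the green one.

Emit:
drive_tool --pt "0 0 0.5 0" --pt "0 0 0.5 0" --pt "0 0 0.5 0" --pt "0 0 0.5 0" --pt "0 0 0.5 0" --pt "0 0 0.5 0" --hand 25

```text
time: 20.5
eef_pos: [0.4552, -0.3039, 0.0208]
tcp_rot: [0.0, 0.127, 0.992, -0.0]
wrist_force: [-0.7, -0.6, 5.7]
grip_width: 0.491
```

Emit:
drive_tool --pt "0 0 -5 0" --pt "0 0 -20 0" --pt "0 0 -50 0" --pt "0 0 -85 0" --pt "0 0 -105 0" --pt "0 0 -110 0" --pt "0 0 -110 0"

```text
time: 21.38
eef_pos: [0.4548, -0.3033, 0.1304]
tcp_rot: [0.0, 0.127, 0.992, -0.0]
wrist_force: [-0.1, 0.1, -0.4]
grip_width: 0.495
```

```bash
python3 go.py 610.5,-176.5,130
```

```text
t 21.375 p [ 454.8 -303.3  130.4] grip 42.3 F [-0.1  0.1 -0.4] jaw deg 75.5 j [-0.67  0.36  1.7   0.    1.07 -1.98]
610.5,-176.5,130 -> [-118.9  161.8    0.4]
```

Emit:
drive_tool --pt "-9 12 0 0" --pt "-29 40 0 0" --pt "-56 76 0 0" --pt "-83 113 0 0" --pt "-105 143 0 0" --pt "-116 158 0 0" --pt "-119 162 0 0" --pt "-119 162 0 0"

```text
time: 22.38
eef_pos: [0.61, -0.1767, 0.1297]
tcp_rot: [-0.001, 0.127, 0.992, -0.0]
wrist_force: [-0.1, -0.3, -1.4]
grip_width: 0.495
```

Emit:
drive_tool --pt "0 0 12 0" --pt "0 0 38 0" --pt "0 0 68 0" --pt "0 0 90 0" --pt "0 0 100 0" --pt "0 0 103 0" --pt "0 0 103 0"

```text
time: 23.25
eef_pos: [0.6111, -0.1769, 0.0277]
tcp_rot: [0.0, 0.127, 0.992, -0.0]
wrist_force: [0.4, 0.5, -0.2]
grip_width: 0.496
```

```bash
python3 go.py 610.5,-176.5,20.8;  python3 - <<'E'
from h import *
cv2.imwrite("pics/scene11.png",cams.get_image("scene")[160:310,180:340].repeat(4,0).repeat(4,1)[:600])
E
```

```text
t 23.25 p [ 611.1 -176.9   27.7] grip 42.3 F [ 0.4  0.5 -0.2] jaw deg 75.4 j [-0.35  0.59  1.6  -0.    0.95 -1.66]
610.5,-176.5,20.8 -> [0.6 0.3 6.9]
```

View pics/scene11.png

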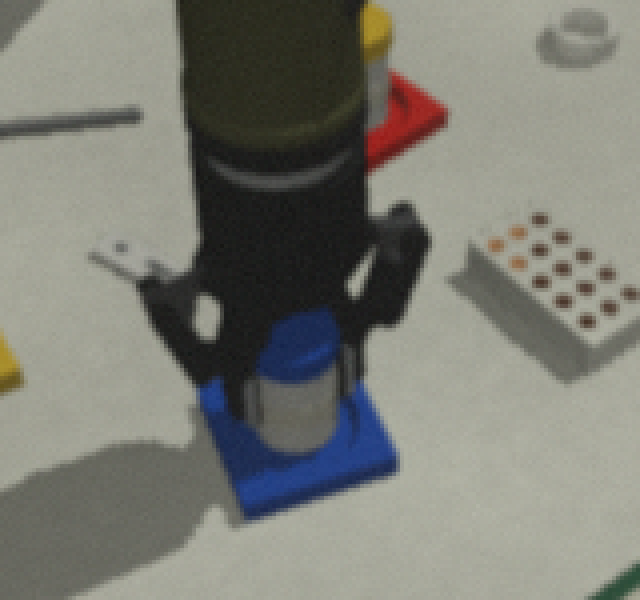

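The blue pot is over the blue recess (base near 298,440 in the crop), so I'll lower it.

Emit:
drive_tool --pt "0 0 1.8 0" --pt "0 0 3.5 0" --pt "0 0 5 0" --pt "0 0 6 0" --pt "0 0 6.5 0" --pt "0 0 6.5 0"

```text
time: 24.05
eef_pos: [0.6107, -0.1764, 0.0209]
tcp_rot: [-0.0, 0.127, 0.992, 0.0]
wrist_force: [-1.2, 0.1, 1.5]
grip_width: 0.491
```

Emit:
drive_tool --pt "0 0 0.4 0" --pt "0 0 0.8 0" --pt "0 0 0.8 0"

```text
time: 24.42
eef_pos: [0.6107, -0.1765, 0.0208]
tcp_rot: [0.0, 0.127, 0.992, -0.0]
wrist_force: [-2.5, 1.1, 6.7]
grip_width: 0.497
```

Contact made, releasing.

Emit:
drive_tool --pt "0 0 0 0" --pt "0 0 0 0" --pt "0 0 0 0" --pt "0 0 0 0" --hand 85

```text
time: 24.92
eef_pos: [0.6107, -0.1765, 0.0197]
tcp_rot: [-0.0, 0.127, 0.992, 0.0]
wrist_force: [-0.4, -0.6, 0.2]
grip_width: 0.998
```

Emit:
drive_tool --pt "0 0 -10 0" --pt "0 0 -35 0" --pt "0 0 -70 0" --pt "0 0 -100 0" --pt "0 0 -110 0" --pt "0 0 -110 0"

```text
time: 25.68
eef_pos: [0.6111, -0.1766, 0.1306]
tcp_rot: [0.001, 0.127, 0.992, -0.0]
wrist_force: [-0.0, 0.7, -0.6]
grip_width: 0.992
```

```bash
python3 go.py 430,-6,130;  python3 - <<'E'
from h import *
cv2.imwrite("pics/scene12.png",cams.get_image("scene")[130:290,120:320].repeat(3,0).repeat(3,1)[:600])
E
```

```text
t 25.675 p [ 611.1 -176.6  130.6] grip 84.7 F [-0.   0.7 -0.6] jaw deg 75.5 j [-0.35  0.47  1.51 -0.    1.16 -1.66]
430,-6,130 -> [218.1 119.7   0.3]
```

View pics/scene12.png

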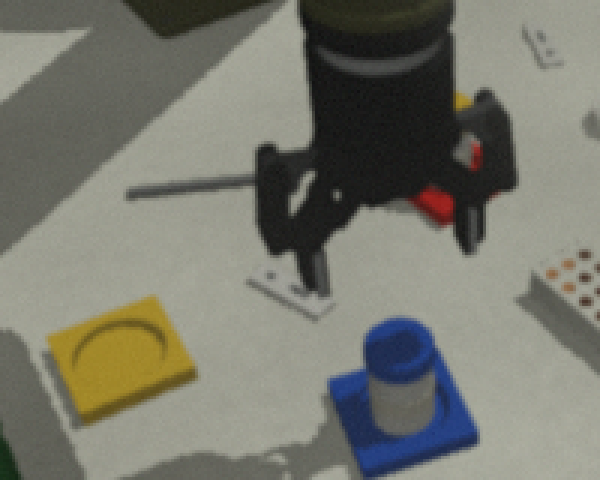

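The blue pot is upright in blue and yellow is free. Next is the yellow pot.

Emit:
drive_tool --pt "15 8 0 0" --pt "53 29 0 0" --pt "98 54 0 0" --pt "145 80 0 0" --pt "185 102 0 0" --pt "209 115 0 0" --pt "218 120 0 0" --pt "218 120 0 0"

```text
time: 26.72
eef_pos: [0.4292, -0.0053, 0.1296]
tcp_rot: [-0.0, 0.126, 0.992, -0.0]
wrist_force: [1.0, -0.7, -0.1]
grip_width: 0.998
```

Emit:
drive_tool --pt "0 0 12 0" --pt "0 0 35 0" --pt "0 0 65 0" --pt "0 0 90 0" --pt "0 0 105 0" --pt "0 0 110 0" --pt "0 0 110 0"

```text
time: 27.6
eef_pos: [0.4302, -0.006, 0.0193]
tcp_rot: [-0.0, 0.127, 0.992, -0.0]
wrist_force: [-0.6, -0.3, 0.5]
grip_width: 0.992
```

```bash
python3 go.py 430,-6,20;  python3 - <<'E'
from h import *
cv2.imwrite("pics/scene13.png",cams.get_image("scene")[90:240,200:360].repeat(4,0).repeat(4,1)[:600])
E
```

```text
t 27.6 p [430.2  -6.   19.3] grip 84.7 F [-0.6 -0.3  0.5] jaw deg 75.4 j [-0.11  0.41  2.07 -0.    0.67 -1.43]
430,-6,20 -> [ 0.2 -0.  -0.7]
```

View pics/scene13.png

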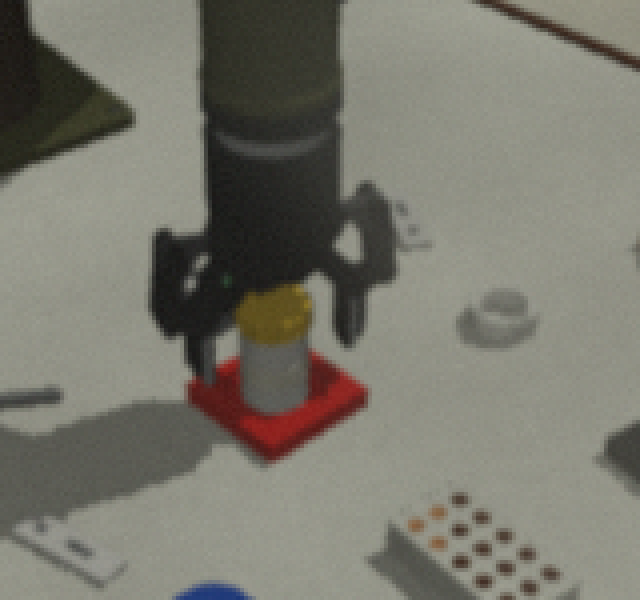

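The yellow pot is centred between the fingers.

Emit:
drive_tool --pt "0 0 -1 0" --pt "0 0 -1 0" --pt "0 0 -1 0" --pt "0 0 -1 0" --pt "0 0 -1 0" --pt "0 0 -1 0" --hand 25

```text
time: 28.4
eef_pos: [0.4301, -0.0056, 0.0212]
tcp_rot: [0.0, 0.127, 0.992, 0.0]
wrist_force: [-0.9, -0.9, 6.0]
grip_width: 0.496
```

Emit:
drive_tool --pt "0 0 -5 0" --pt "0 0 -20 0" --pt "0 0 -50 0" --pt "0 0 -85 0" --pt "0 0 -105 0" --pt "0 0 -110 0" --pt "0 0 -110 0"

```text
time: 29.28
eef_pos: [0.4296, -0.0056, 0.1307]
tcp_rot: [-0.0, 0.127, 0.992, 0.0]
wrist_force: [-0.2, -0.0, -0.9]
grip_width: 0.492
```

```bash
python3 go.py 453,-305,130
```

```text
t 29.275 p [429.6  -5.6 130.7] grip 42.0 F [-0.2 -0.  -0.9] jaw deg 75.5 j [-0.11  0.22  1.94  0.    0.99 -1.43]
453,-305,130 -> [ -97.9 -283.9    0.7]
```

Emit:
drive_tool --pt "-6 -17 0 0" --pt "-22 -63 0 0" --pt "-40 -116 0 0" --pt "-58 -169 0 0" --pt "-76 -220 0 0" --pt "-90 -261 0 0" --pt "-97 -281 0 0" --pt "-98 -284 0 0"

```text
time: 30.28
eef_pos: [0.453, -0.3054, 0.1297]
tcp_rot: [-0.001, 0.127, 0.992, 0.001]
wrist_force: [-0.1, -0.1, -0.6]
grip_width: 0.493
```

Emit:
drive_tool --pt "0 0 12 0" --pt "0 0 38 0" --pt "0 0 68 0" --pt "0 0 90 0" --pt "0 0 100 0" --pt "0 0 103 0" --pt "0 0 103 0"

```text
time: 31.15
eef_pos: [0.4538, -0.3049, 0.0283]
tcp_rot: [0.0, 0.126, 0.992, -0.0]
wrist_force: [-0.7, 0.2, -0.7]
grip_width: 0.493
```

```bash
python3 go.py 453,-305,21;  python3 - <<'E'
from h import *
cv2.imwrite("pics/scene14.png",cams.get_image("scene")[160:310,70:230].repeat(4,0).repeat(4,1)[:600])
E
```

```text
t 31.15 p [ 453.8 -304.9   28.3] grip 42.1 F [-0.7  0.2 -0.7] jaw deg 75.5 j [-0.67  0.5   1.81  0.    0.83 -1.99]
453,-305,21 -> [ 0.7 -0.3  7.3]
```

View pics/scene14.png

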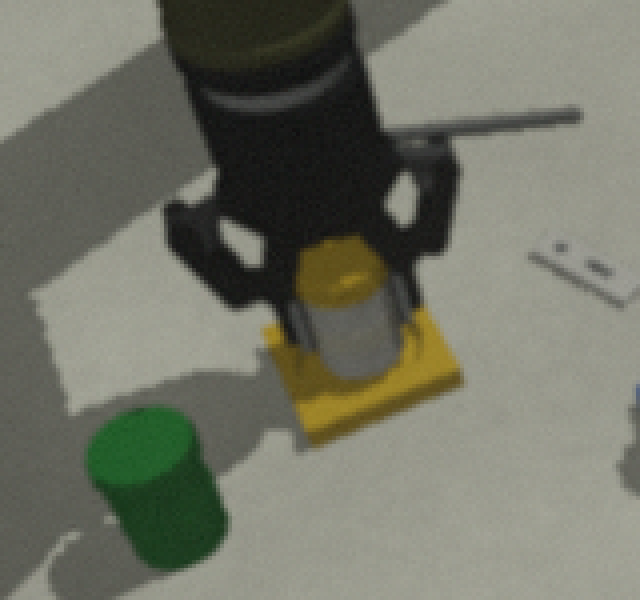

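It's over the yellow recess. I'll lower it the last 7 mm.

Emit:
drive_tool --pt "0 0 1.8 0" --pt "0 0 3.5 0" --pt "0 0 5 0" --pt "0 0 6 0" --pt "0 0 6.5 0" --pt "0 0 6.5 0"

```text
time: 31.95
eef_pos: [0.4534, -0.3051, 0.0213]
tcp_rot: [-0.0, 0.127, 0.992, 0.0]
wrist_force: [-0.9, 0.3, -0.5]
grip_width: 0.492
```

Emit:
drive_tool --pt "0 0 0.4 0" --pt "0 0 0.8 0" --pt "0 0 0.8 0"

```text
time: 32.33
eef_pos: [0.4535, -0.3052, 0.0212]
tcp_rot: [0.0, 0.127, 0.992, -0.0]
wrist_force: [-1.5, 0.7, 4.4]
grip_width: 0.492
```

Emit:
drive_tool --pt "0 0 0 0" --pt "0 0 0 0" --pt "0 0 0 0" --pt "0 0 0 0" --hand 85

```text
time: 32.83
eef_pos: [0.4534, -0.3051, 0.0205]
tcp_rot: [-0.0, 0.127, 0.992, 0.0]
wrist_force: [0.6, 0.9, 0.2]
grip_width: 0.996
```

Emit:
drive_tool --pt "0 0 -10 0" --pt "0 0 -35 0" --pt "0 0 -70 0" --pt "0 0 -100 0" --pt "0 0 -110 0" --pt "0 0 -110 0"

```text
time: 33.58
eef_pos: [0.4537, -0.3053, 0.1312]
tcp_rot: [0.001, 0.127, 0.992, -0.0]
wrist_force: [0.6, 0.1, -0.7]
grip_width: 0.994
```

```bash
python3 go.py 488,336.5,130;  python3 - <<'E'
from m import *
si=cams.get_image("scene");ti=cams.get_image("top")
cv2.imwrite("pics/scene15.png",si[100:300,100:420].repeat(2,0).repeat(2,1)[:600])
cv2.imwrite("pics/top15.png",ti[140:290,110:400].repeat(2,0).repeat(2,1))
print([ (np.round(plane("top",cv2.minEnclosingCircle(b)[0],.076)*1e3,1),cv2.contourArea(b)) for b in blobs(ti,"red",(110,190,180,250))])
E
```

```text
t 33.575 p [ 453.7 -305.3  131.2] grip 84.8 F [ 0.6  0.1 -0.7] jaw deg 75.5 j [-0.67  0.36  1.7  -0.    1.07 -1.99]
488,336.5,130 -> [1.279e+02 6.299e+02 6.000e-01]
[(array([488.3, 336.7,  76. ]), 199.5)]
```

View pics/scene15.png

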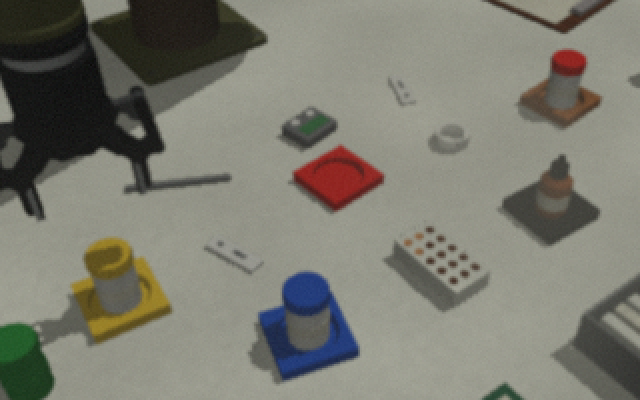

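View pics/top15.png

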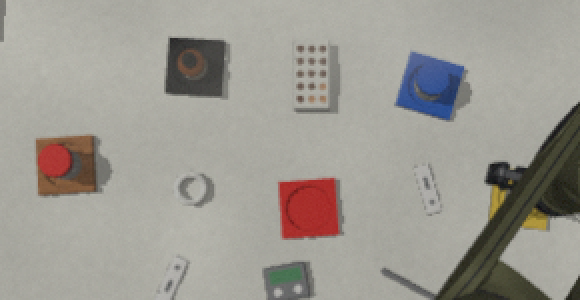

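All is as planned. The red holder is empty, and the red pot measures (488,337) in wood. Now I'll fetch it.

Emit:
drive_tool --pt "4 20 0 0" --pt "14 70 0 0" --pt "26 126 0 0" --pt "38 184 0 0" --pt "50 242 0 0" --pt "62 300 0 0" --pt "73 358 0 0" --pt "85 416 0 0"

```text
time: 34.67
eef_pos: [0.4739, 0.1216, 0.1297]
tcp_rot: [-0.001, 0.126, 0.992, -0.0]
wrist_force: [1.2, 0.2, 0.1]
grip_width: 0.994
```

Emit:
drive_tool --pt "12 56 0 0" --pt "23 112 0 0" --pt "33 160 0 0" --pt "40 197 0 0" --pt "42.5 212 0 0" --pt "43 214 0 0"

```text
time: 35.42
eef_pos: [0.4865, 0.3372, 0.1297]
tcp_rot: [-0.001, 0.126, 0.992, -0.001]
wrist_force: [0.1, 0.3, -0.2]
grip_width: 0.999
```

```bash
python3 go.py 488,336.5,20
```

```text
t 35.425 p [486.5 337.2 129.7] grip 85.3 F [ 0.1  0.3 -0.2] jaw deg 75.6 j [ 0.53  0.42  1.6  -0.    1.12 -0.78]
488,336.5,20 -> [ -1.8  -0.2 109.7]
```

Emit:
drive_tool --pt "0 0 12 0" --pt "0 0 35 0" --pt "0 0 65 0" --pt "0 0 90 0" --pt "0 0 105 0" --pt "0 0 109.5 0" --pt "0 0 109.5 0"

```text
time: 36.3
eef_pos: [0.488, 0.3365, 0.0212]
tcp_rot: [0.0, 0.127, 0.992, 0.0]
wrist_force: [0.1, 0.1, -0.2]
grip_width: 0.995
```

Emit:
drive_tool --pt "0 0 0 0" --pt "0 0 0 0" --pt "0 0 0 0" --pt "0 0 0 0" --pt "0 0 0 0" --pt "0 0 0 0" --hand 25

```text
time: 37.05
eef_pos: [0.4881, 0.3371, 0.0216]
tcp_rot: [0.0, 0.127, 0.992, 0.0]
wrist_force: [0.3, -0.6, 4.3]
grip_width: 0.495
```

Emit:
drive_tool --pt "0 0 -5 0" --pt "0 0 -20 0" --pt "0 0 -50 0" --pt "0 0 -85 0" --pt "0 0 -105 0" --pt "0 0 -110 0" --pt "0 0 -110 0"

```text
time: 37.92
eef_pos: [0.4875, 0.3367, 0.1312]
tcp_rot: [0.0, 0.127, 0.992, 0.0]
wrist_force: [0.5, -0.5, -0.6]
grip_width: 0.495
```

```bash
python3 go.py 434,-7,130;  python3 - <<'E'
from h import *
cv2.imwrite("pics/scene16.png",cams.get_image("scene")[40:190,300:460].repeat(4,0).repeat(4,1)[:600])
E
```

```text
t 37.925 p [487.5 336.7 131.2] grip 42.2 F [ 0.5 -0.5 -0.6] jaw deg 75.5 j [ 0.53  0.42  1.6   0.    1.12 -0.78]
434,-7,130 -> [ -34.5 -346.2    1.2]
```

View pics/scene16.png

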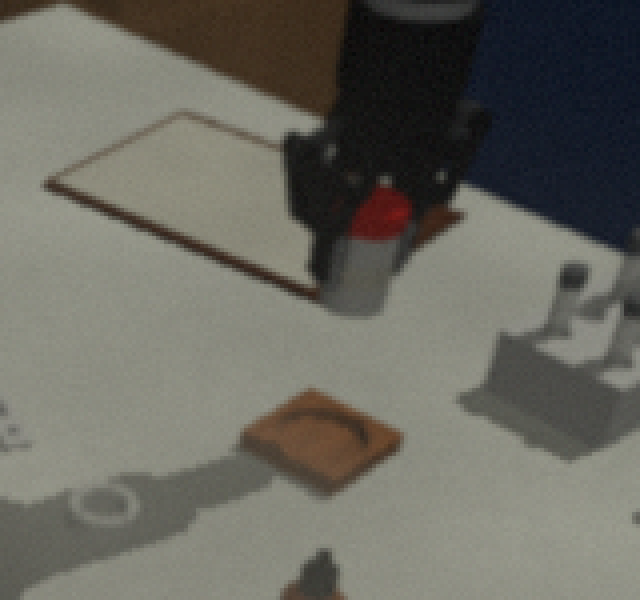

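Red pot is held.

Emit:
drive_tool --pt "-2 -18 0 0" --pt "-6 -62 0 0" --pt "-12 -118 0 0" --pt "-17 -174 0 0" --pt "-23 -230 0 0" --pt "-28 -280 0 0" --pt "-32 -322 0 0" --pt "-34 -341 0 0"

```text
time: 38.98
eef_pos: [0.4326, -0.0044, 0.1303]
tcp_rot: [-0.001, 0.128, 0.992, -0.0]
wrist_force: [-0.9, 0.9, -0.1]
grip_width: 0.496
```

Emit:
drive_tool --pt "-0.5 -5 0 0" --pt "-0.5 -5 15 0" --pt "-0.5 -5 42 0" --pt "-0.5 -5 72 0" --pt "-0.5 -5 92 0" --pt "-0.5 -5 101 0" --pt "-0.5 -5 103 0" --pt "-0.5 -5 103 0"

```text
time: 39.98
eef_pos: [0.4346, -0.0066, 0.0285]
tcp_rot: [0.0, 0.126, 0.992, 0.0]
wrist_force: [0.8, 1.0, 0.0]
grip_width: 0.491
```

```bash
python3 go.py 434,-7,21.5;  python3 - <<'E'
from h import *
cv2.imwrite("pics/scene17.png",cams.get_image("scene")[90:240,200:360].repeat(4,0).repeat(4,1)[:600])
E
```

```text
t 39.975 p [434.6  -6.6  28.5] grip 41.9 F [0.8 1.  0. ] jaw deg 75.5 j [-0.11  0.39  2.05  0.    0.7  -1.43]
434,-7,21.5 -> [ 0.5 -0.5  7. ]
```

View pics/scene17.png

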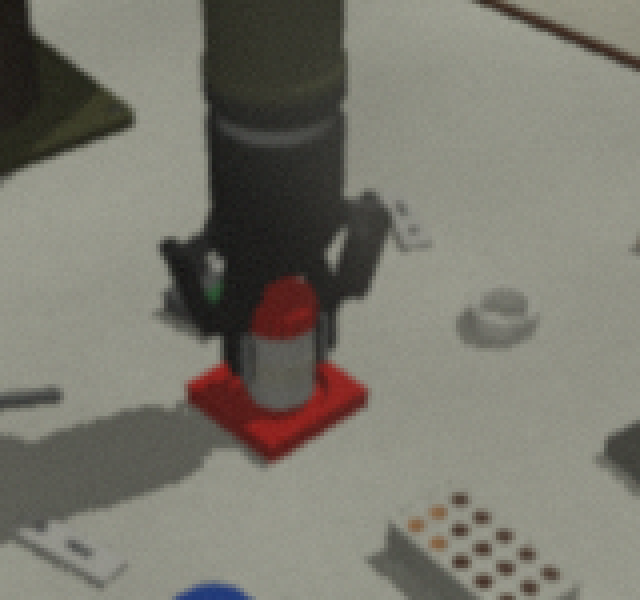

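The red pot is over the red recess, so I'll lower it.

Emit:
drive_tool --pt "0 0 1.8 0" --pt "0 0 3.5 0" --pt "0 0 5 0" --pt "0 0 6 0" --pt "0 0 6.5 0" --pt "0 0 6.5 0"

```text
time: 40.78
eef_pos: [0.4342, -0.0067, 0.0216]
tcp_rot: [-0.0, 0.127, 0.992, -0.0]
wrist_force: [0.3, 0.3, -0.1]
grip_width: 0.491
```

Emit:
drive_tool --pt "0 0 0.4 0" --pt "0 0 0.8 0" --pt "0 0 0.8 0"

```text
time: 41.15
eef_pos: [0.4344, -0.0068, 0.0215]
tcp_rot: [0.0, 0.127, 0.992, -0.0]
wrist_force: [-0.8, -0.6, 8.9]
grip_width: 0.494
```

Emit:
drive_tool --pt "0 0 0 0" --pt "0 0 0 0" --pt "0 0 0 0" --pt "0 0 0 0" --hand 85

```text
time: 41.65
eef_pos: [0.4342, -0.0067, 0.0207]
tcp_rot: [-0.0, 0.127, 0.992, -0.0]
wrist_force: [0.2, -0.7, 0.3]
grip_width: 0.994
```

Emit:
drive_tool --pt "0 0 -10 0" --pt "0 0 -35 0" --pt "0 0 -70 0" --pt "0 0 -110 0" --pt "0 0 -150 0" --pt "0 0 -170 0" --pt "0 0 -170 0"

```text
time: 42.52
eef_pos: [0.4355, -0.0069, 0.1929]
tcp_rot: [0.003, 0.127, 0.992, 0.0]
wrist_force: [-0.0, 0.1, -0.2]
grip_width: 0.997
```

Emit:
drive_tool --pt "0 20 0 0" --pt "0 60 0 0" --pt "0 110 0 0" --pt "0 160 0 0" --pt "0 200 0 0" --pt "0 220 0 0" --pt "0 220 0 0"

```text
time: 43.4
eef_pos: [0.489, 0.2066, 0.1898]
tcp_rot: [-0.001, 0.126, 0.992, -0.001]
wrist_force: [0.5, -1.0, 0.4]
grip_width: 1.001
```

```bash
python3 go.py; python3 - <<'E'
from m import *
si=cams.get_image("scene");ti=cams.get_image("top")
cv2.imwrite("pics/scene18.png",si[100:300,100:420].repeat(2,0).repeat(2,1)[:600])
cv2.imwrite("pics/top18.png",ti[140:290,110:400].repeat(2,0).repeat(2,1))
for c in("red","blue","yellow"):
    for b in blobs(ti,c,(240,140,400,270),80): print(c,cv2.contourArea(b),np.round(cv2.minAreaRect(b)[0],1))
E
```

```text
t 43.4 p [489.  206.6 189.8] grip 85.5 F [ 0.5 -1.   0.4] jaw deg 75.6 j [ 0.32  0.28  1.66 -0.    1.2  -1.  ]
red 704.0 [263.8 243.8]
blue 461.0 [324.6 182.6]
yellow 736.5 [369.8 238.7]
```

View pics/scene18.png

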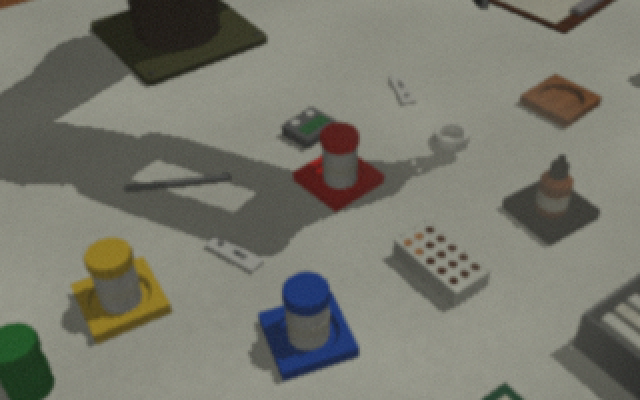

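View pics/top18.png

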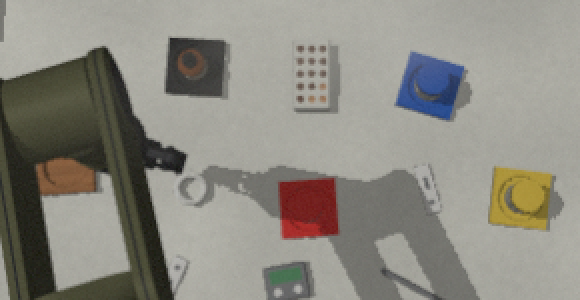

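```bash
python3 - <<'E'
from m import *
si=cams.get_image("scene")
H=dict(red=(433.8,-7),blue=(610.5,-176.5),yellow=(453.2,-305))
for c,roi in dict(red=(250,150,295,177),blue=(235,225,275,256),yellow=(135,210,175,243)).items():
    b=blobs(si,c,roi)[0];x,y,w,h=cv2.boundingRect(b);_,d=ray("scene",(x+w/2,y));us=(x+(w-1)/2,y-.5+w/2*abs(d[2]))
    P=plane("scene",us,.076)*1e3;print(c,(x,y,w,h),P.round(1),"off",round(np.hypot(P[0]-H[c][0],P[1]-H[c][1]),1))
P=plane("scene",(100+560/2,100+157/2),.086)*1e3;print("dropper tip",P.round())
E
```

```text
red (260, 162, 19, 15) [437.8  -8.3  76. ] off 4.2
blue (235, 237, 35, 19) [ 622.  -183.8   76. ] off 13.6
yellow (142, 219, 33, 24) [ 468.2 -301.6   76. ] off 15.4
dropper tip [632. 157.  86.]
```

The blue and yellow blobs merged with their holders (33–35 px wide against about 22), so I'll repeat with only the rows above the holder.

```bash
python3 - <<'E'
from m import *
si=cams.get_image("scene")
H=dict(red=(433.8,-7),blue=(610.5,-176.5),yellow=(453.2,-305))
for c,roi in dict(blue=(235,225,275,246),yellow=(135,210,175,229)).items():
    b=blobs(si,c,roi)[0];x,y,w,h=cv2.boundingRect(b);_,d=ray("scene",(x+w/2,y));us=(x+(w-1)/2,y-.5+w/2*abs(d[2]))
    P=plane("scene",us,.076)*1e3;print(c,(x,y,w,h),P.round(1),"off",round(np.hypot(P[0]-H[c][0],P[1]-H[c][1]),1))
E
```

```text
blue (242, 237, 22, 9) [ 612.8 -176.3   76. ] off 2.3
yellow (142, 219, 24, 10) [ 455.1 -305.    76. ] off 1.9
```

```bash
python3 -c "
from workcell import workorder,get_state
print(workorder.close_job(), get_state()['time'])"
```

```text
the job is handed in; nothing more can be done
the job is handed in; nothing more can be done
```

The job is done and handed in, at about 43 s on the robot's clock. I moved the dropper from wood to black, parked the red pot in wood, then moved blue to blue, yellow to yellow and red from wood to red. Each piece was lowered to a light contact (3–9 N) before release.

**Last checks:** The final pictures show all four pieces upright and released, with the arm clear of them. The white spotted block looks unmoved, and I never touched the green look-alike.

| Piece | Distance from holder centre (limit 14 mm) |
|---|---|
| Red pot | about 4 mm |
| Blue pot | about 2 mm |
| Yellow pot | about 2 mm |
| Dropper | about 2 mm at its tip, read by eye |

**Disagreements:**
- **Merged caps:** My first check of blue and yellow gave about 14 and 15 mm off. The cap blobs had merged with their same-coloured holders; I repeated it using only the rows above the holder, which gave the figures above.
- **Holder heights:** At the start, holder corner heights from two views scattered from 4 to 16 mm against the given 14 mm, with one bad corner at 27 mm.
- **Final heights:** I did not measure the final heights again from two views. That the pieces are seated rests on the pictures and the contact at touchdown.

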